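# Fit the drum that the job needs on the spindle sander

### The job

The blank lying on the green mat is the next to be sanded: take the drum that fits its round notch (small, medium or large) from the drum board and put it on the sander's upright spindle, turning it until its slots drop over the drive bar and it sits fully down on the flange, then let go. Lower the drum rather than dropping it, and leave the other drums, the blanks and everything else on the bench where they are.

Things in the scene. Friction and masses are not known exactly. Their poses are not given: they have to be found in the camera images.
- drum_small: sanding drum, blue sleeve of 42 mm diameter, 95 mm tall, standing upright on the drum board; both ends alike. Black core with a 19 mm bore right through; in each end face (grey) two crossed slots 13 mm wide and 10 mm deep run through the centre along the body's x and y axes, inside the sleeve. Origin: centre of the lower end, z up the bore. About 0.25 kg
- drum_medium: sanding drum, yellow sleeve of 54 mm diameter, 95 mm tall, standing upright on the drum board; both ends alike. Black core with a 19 mm bore right through; in each end face (grey) two crossed slots 13 mm wide and 10 mm deep run through the centre along the body's x and y axes, inside the sleeve. Origin: centre of the lower end, z up the bore. About 0.25 kg
- drum_large: sanding drum, brick-red sleeve of 66 mm diameter, 95 mm tall, standing upright on the drum board; both ends alike. Black core with a 19 mm bore right through; in each end face (grey) two crossed slots 13 mm wide and 10 mm deep run through the centre along the body's x and y axes, inside the sleeve. Origin: centre of the lower end, z up the bore. About 0.25 kg
- blank_small: pale wood blank, 100 x 130 x 18 mm, lying flat, with a half-round notch 48 mm wide in the middle of one long (130 mm) edge, which faces the body's -x. The 42 mm drum fits this notch. Origin: centre of the underside of its 100 x 130 outline
- blank_medium: mid-brown wood blank, 100 x 130 x 18 mm, lying flat, with a half-round notch 60 mm wide in the middle of one long (130 mm) edge, which faces the body's -x. The 54 mm drum fits this notch. Origin: centre of the underside of its 100 x 130 outline
- blank_large: dark wood blank, 100 x 130 x 18 mm, lying flat, with a half-round notch 72 mm wide in the middle of one long (130 mm) edge, which faces the body's -x. The 66 mm drum fits this notch. Origin: centre of the underside of its 100 x 130 outline
- job_mat: green mat, 140 x 170 x 4 mm, fixed; one blank lies on it: that is the job. The other two blanks wait on two grey mats of the same size. Mat order and which blank lies on which mat vary. Origin: centre of its underside
- drum_board: plywood board 110 x 350 x 18 mm, fixed, with three drums standing in a row along its y axis, 120 mm apart, in any order. Board and sander may be either way round, left or right. Origin: centre of its underside
- spindle_seat (a point): point on the spindle's axis on top of its steel flange (56 mm diameter), which bears the drum's lower end; 22 mm above the bench, in the middle of the sander's grey 240 x 240 x 16 mm plate. From here the 14 mm steel spindle stands up 70 mm, its last 12 mm tapered to 6 mm. Axes: those of the plate, z up
- bar_top (a point): point on the spindle's axis at the top of the brass drive bar (34 x 8 mm, 8 mm high) lying across the flange. The bar's direction is NOT reported and is any angle each time; the spindle is stiff, a light touch does not turn it. A drum not lined up sits 8 mm high on the bar; lined up within about 8 degrees (it fits every quarter turn) it drops home
- glue: white glue bottle, 60 mm diameter, 160 mm tall, bystander; origin centre of its underside
- wax_tin: red tin, 72 mm diameter, 45 mm tall, on a far corner of the sander plate, bystander; origin centre of its underside
- mug: blue mug, 76 mm diameter, 90 mm tall, bystander; origin centre of its underside
- bench_brush: bench brush, 200 mm long, lying, bystander
- mallet: hammer, 220 mm long, lying, bystander
- screwdriver: screwdriver, 190 mm long, lying, bystander
- cork_block: cork sanding block, 45 x 90 x 30 mm, lying on the sander's plate near its edge, bystander; origin centre of its underside

How it is judged:
By the outcome, as a careful person would: the job done as asked, in the order asked, and still so for the second after the job is handed in, with the robot touching nothing.
It also fails if it takes over 48 s, if anything falls off the work surface, if the arm or the gripper's body presses on something with over 40 N, if the wrist force passes 120 N, or if a joint passes its speed limit or range.

### The arm

A 6-joint arm with a two-finger parallel gripper is mounted at the origin on the work surface. World frame = base frame: x ahead of the robot, y to its left, z up, the work surface at z = 0. Lengths are in m, angles in rad, forces in N, time in s.
With the tool pointing down it reaches from about 0.25 to 0.775 m from the base axis. Payload 4 kg.
Tool frame: the origin (TCP) lies at the centre of the arm's flange, where the gripper is bolted on; the fingertips stand ahead of it and the grasp point (between the pads) lies 180 mm ahead of it (robot.tcp_to_tips is the z of the fingertips in the tool frame, in m); z points along the fingers, y is the direction in which the jaws open and shut (so a half turn about z gives the same grasp; the last joint's range is limited). The gripper opens to 94 mm and grips with 3 to 60 N. Pads are 16 mm wide; open, the fingers measure 119 mm over their backs; the gripper's body (75 mm by 177 mm) begins 78 mm behind the grasp point.
Start: joints at [1.011, 0.087, 1.371, -0, 1.684, -0.103], TCP at [0.243, 0.494, 0.405] pointing down, gripper open.
Joint ranges: [-3.1, 3.1], [-0.76, 2.03], [0.27, 2.55], [-1.08, 4.22], [0.17, 2.65], [-2.57, 2.57]. Speed limits (rad/s): [2.79, 2.79, 3.14, 3.14, 3.14, 3.14].

### API

Orientations are given as [roll, pitch, yaw] about the fixed x, y, z axes, in that order (R = Rz(yaw) Ry(pitch) Rx(roll)).
In Python, from bench import robot gives the robot as it stands.
- The arm moves only by the tool move_arm, never from a script. Its argument "increments" is a list that holds one entry, the list of rows, each a list of 7 numbers: the opening, from 0 (shut) to 1 (fully open), then the shift along the tool's x, y, z as a fraction of full scale, then the turn, a rotation vector about the tool's x, y, z as a fraction of full scale. In form: [[[jaw, dx, dy, dz, rx, ry, rz], ...]]. A call has 1 to 8 rows; each row is the pose to reach, as a shift and turn from the pose commanded when the call began, along the tool's axes at that moment; what a row does not reach only later rows make up. Full scale, the value 1, is 0.1 m for a shift and pi/2 rad for a turn. A row lasts 1/12 s, in which the tool goes at most 41.7 mm and 7.16 degrees, less where a joint would pass 70% of its speed; a pose out of reach is approached as far as the arm can. A call with a number of a shift or a turn outside -1 to 1 is refused whole. A call with a gripper value outside its range is refused whole. The fingers move at their own pace and stop on an object; the grip force is fixed at half the most. Time passes only in rows, so rows that repeat a pose let the fingers close. It gives the time, the measured TCP pose, the force and the opening at its end, in the units of the state.
- robot.get_obs(): the state, without advancing time (a new reading comes with each control period).
- robot.snapshot(name): name is "scene" or "top"; returns (picture, depth): 384x512x3 uint8, red, green, blue; 384x512 float32, m along the optical axis (not along the pixel's ray), 0 where there is no reading.
- robot.camera_params(name): a dict with "mtx" (3x3 intrinsics, pixels), "R" (3x3) and "t" (3): a world point X has camera coordinates R X + t. Camera axes: x right, y down, z forward; pixel columns grow to the right and rows downward; lengths in m; the calibration is good to about 2 mm. A picture is of the moment at which its call begins. camera_params takes no time and is no camera call.
- robot.close_job(): hands the job in, once; it reports no verdict.
The state is a dict: "time": time; "joint_positions": joint angles; "qvel": joint speeds; "joint_torque": joint torques, N m; "tool_pos": TCP position; "ee_rot": TCP orientation; "wrist_force": force on the tool from outside, world axes, zero at the start; "wrist_torque": the same for the moment, N m; "width": finger opening in m.
Only numpy, scipy, OpenCV 4.12 (cv2) and the standard library are available. Lean on these libraries where they do the work, as an engineer would, in place of code of your own. Each camera call takes 0.05 s, during which the arm holds its last target.

## Working session

There is one attempt and no reset: what is moved stays moved. The work goes in short steps, Python scripts to look and compute and a tool call to move; the robot and the scene stay as the last step left them, time stands still between calls to the robot, and variables do not carry over. Pictures are saved under pics/ and viewed, and the job is handed in when it is done.

Besides the shell and the picture viewer there is one more tool, called after "Call:" by a JSON object that holds its "fn" and its "kwargs", one argument or row to a line. move_arm: Moves the arm, as the interface text tells. Its arguments: {"type":"object","properties":{"increments":{"type":"array","items":{"type":"array","items":{"type":"array","items":{"type":"number","minimum":-1,"maximum":1}}}}},"required":["increments"]}

```bash
ls; mkdir -p pics; python3 - <<'E'
from bench import robot
import cv2,numpy as np
for n in("scene","top"):
    p,d=robot.snapshot(n); np.savez(f"{n}0.npz",p=p,d=d)
    cv2.imwrite(f"pics/{n}0.png",p[:,:,::-1]); print(n,robot.camera_params(n))
o=robot.get_obs();print(o, robot.tcp_to_tips)
E
```

```text
pics
scene {'mtx': array([[366.48339224,   0.        , 256.52592722],
       [  0.        , 366.48339224, 192.93444122],
       [  0.        ,   0.        ,   1.        ]]), 'R': array([[ 0.42620912,  0.90451882, -0.0138378 ],
       [ 0.73967595, -0.35725997, -0.57030237],
       [-0.52079292,  0.23283258, -0.82131828]]), 't': array([-0.21754663, -0.36408753,  1.38977072])}
top {'mtx': array([[347.64193682,   0.        , 257.18664438],
       [  0.        , 347.64193682, 188.75259583],
       [  0.        ,   0.        ,   1.        ]]), 'R': array([[ 0.02593905, -0.99960623, -0.01070262],
       [-0.98521991, -0.02374943, -0.16963987],
       [ 0.16931889,  0.01494473, -0.985448  ]]), 't': array([-0.00589074,  0.53646365,  1.14863767])}
{'time': 0.1, 'joint_positions': array([ 1.01091112e+00,  8.79018533e-02,  1.37208522e+00, -7.51105180e-05,
        1.68359438e+00, -1.03116362e-01]), 'qvel': array([ 3.13369739e-05, -1.92891240e-03, -5.15135949e-03, -1.51607797e-04,
        1.92500572e-04,  5.47816010e-04]), 'joint_torque': array([ 2.73135731e-03, -3.41252375e+01, -3.03302228e+01,  7.20970379e-02,
        3.03255545e-02, -8.85062809e-05]), 'tool_pos': array([0.24254986, 0.49352393, 0.40361856]), 'ee_rot': array([-3.13960673e+00, -1.30461771e-04,  2.68481530e+00]), 'wrist_force': array([-0.47140886,  0.61909239,  0.16181559]), 'wrist_torque': array([-0.00050527, -0.02106868, -0.04907719]), 'width': 0.09423820576879091} 0.1992
```

View pics/scene0.png

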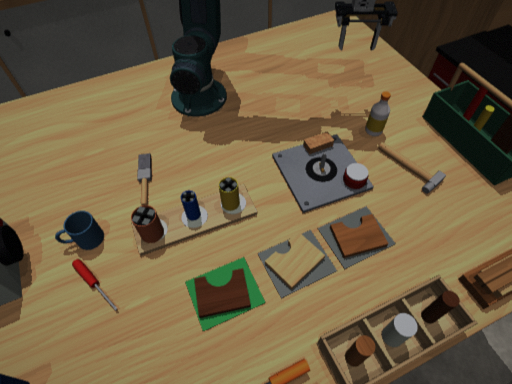

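View pics/top0.png

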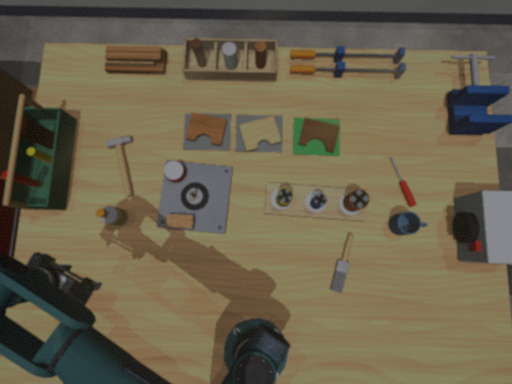

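The scene view shows a dark blank on the green mat (225,293), with the drums at (147,225) red, (190,205) blue and (229,193) yellow. The spindle is at (322,168). Next I'll measure and zoom in.

```bash
cat > h.py <<'E'
import numpy as np,cv2
from bench import robot
C={n:robot.camera_params(n) for n in("scene","top")}
def ray(n,u,v):
    c=C[n];R=c["R"];o=-R.T@c["t"];d=R.T@np.linalg.inv(c["mtx"])@np.array([u,v,1.]);return o,d
def onz(n,u,v,z):
    o,d=ray(n,u,v);return o+d*(z-o[2])/d[2]
def proj(n,X):
    c=C[n];p=c["mtx"]@(c["R"]@np.asarray(X)+c["t"]);return p[:2]/p[2]
def tri(a,b):
    o1,d1=ray("scene",*a);o2,d2=ray("top",*b);d1=d1/np.linalg.norm(d1);d2=d2/np.linalg.norm(d2)
    s=np.linalg.lstsq(np.c_[d1,-d2],o2-o1,rcond=None)[0]
    p,q=o1+s[0]*d1,o2+s[1]*d2;return (p+q)/2,np.linalg.norm(p-q)
def cloud(n,d):
    c=C[n];h,w=d.shape;u,v=np.meshgrid(np.arange(w),np.arange(h))
    k=np.linalg.inv(c["mtx"]);P=np.stack([u,v,np.ones_like(u)],-1)@k.T*d[...,None]
    return (P-c["t"])@c["R"]
E
python3 - <<'E'
from h import *
S=np.load("scene0.npz");T=np.load("top0.npz")
def crop(p,x,y,w,h,s,name): cv2.imwrite(name,cv2.resize(p[y:y+h,x:x+w,::-1],None,fx=s,fy=s,interpolation=cv2.INTER_CUBIC))
crop(S["p"],125,170,130,80,6,"pics/s_dr.png");crop(S["p"],270,130,110,80,7,"pics/s_sp.png")
crop(T["p"],260,180,115,40,6,"pics/t_dr.png");crop(T["p"],155,155,80,80,7,"pics/t_sp.png");crop(T["p"],180,105,170,55,4,"pics/t_bl.png")
for n,Z in(("scene",S),("top",T)):
    X=cloud(n,Z["d"]);print(n)
    hsv=cv2.cvtColor(Z["p"],cv2.COLOR_RGB2HSV)
    for (u,v) in ([(322,168),(147,235),(225,280),(222,293),(115,115)] if n=="scene" else [(195,196),(354,205),(320,135),(340,122)]):
        print((u,v),X[v,u].round(4),hsv[v,u])
    np.save(n+"X.npy",X)
E
```

```text
scene
(322, 168) [0.5172 0.2241 0.0291] [ 16 148  86]
(147, 235) [ 0.5331 -0.3339  0.0647] [  7 175  51]
(225, 280) [ 0.7158 -0.1889  0.0046] [ 68 169 122]
(222, 293) [ 0.7511 -0.2102  0.021 ] [ 10 166  72]
(115, 115) [-0.0404 -0.311   0.0024] [ 17 120 153]
top
(195, 196) [0.5075 0.222  0.0362] [160  11  69]
(354, 205) [ 0.481  -0.3079  0.1021] [ 13 105  56]
(320, 135) [ 0.7413 -0.2124  0.0239] [ 16 132  87]
(340, 122) [ 0.7993 -0.2891  0.0044] [ 29  77 122]
```

```bash
python3 - <<'E'
import cv2,numpy as np
a=[cv2.imread(f"pics/{n}.png") for n in("s_dr","t_dr")]
w=max(x.shape[1] for x in a)
print([x.shape for x in a])
cv2.imwrite("pics/drs.png",np.vstack([cv2.copyMakeBorder(x,0,0,0,w-x.shape[1],0) for x in a])[:, :780])
E
```

```text
[(480, 780, 3), (240, 690, 3)]
```

View pics/s_sp.png

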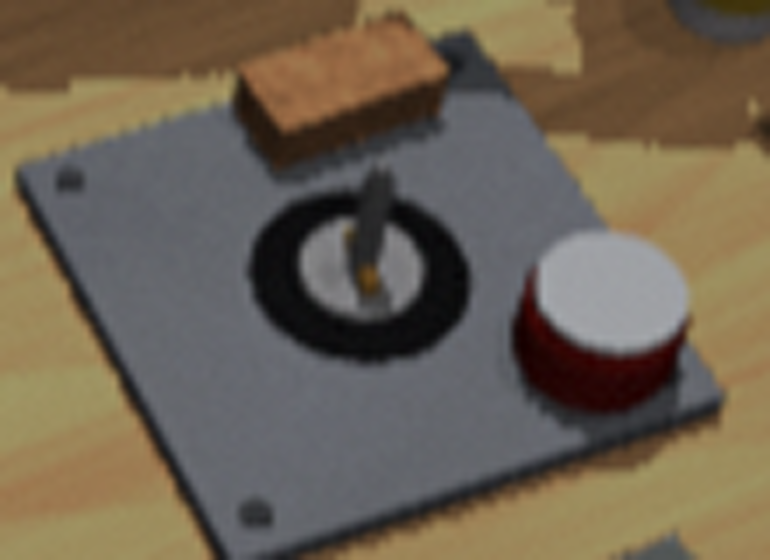

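View pics/t_sp.png

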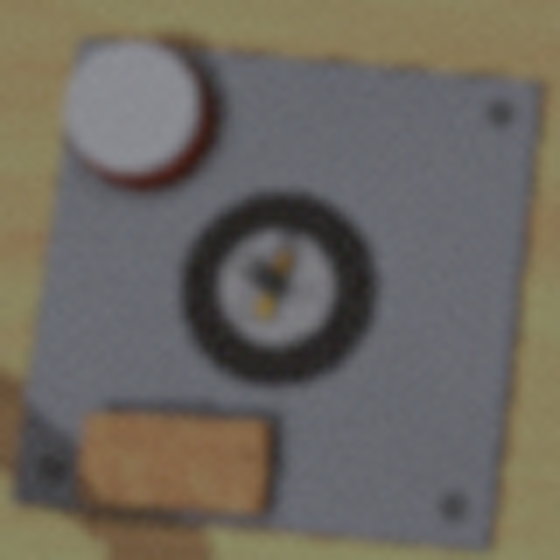

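View pics/s_dr.png

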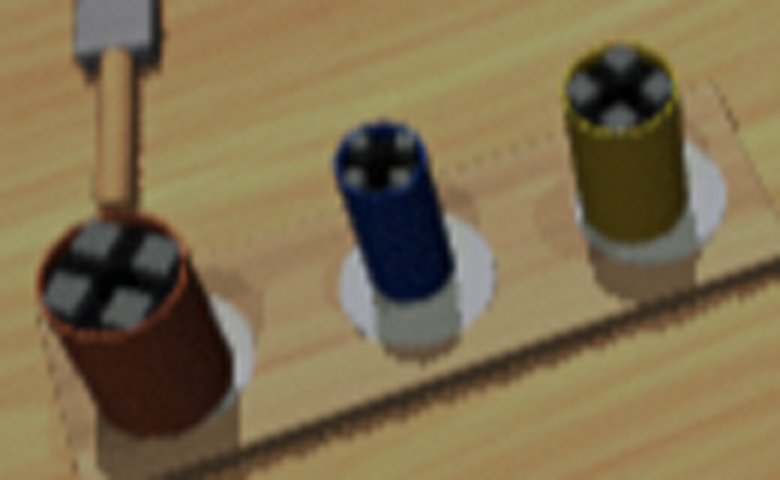

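View pics/t_dr.png

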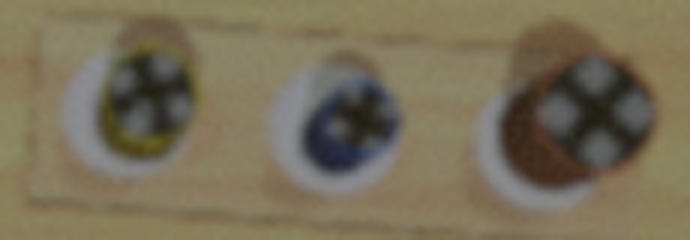

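View pics/t_bl.png

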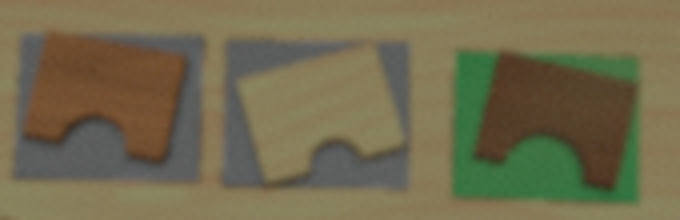

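The job blank is dark and has the widest notch, so I'll check its width numerically. The large red drum has its cross top at about scene (143,215) and top-view (359,198). The brass bar ends show at top-view (195.5,191.5) and (192.5,198). Next step is to measure the poses.

```bash
python3 - <<'E'
from h import *
I={"scene":np.load("scene0.npz")["p"],"top":np.load("top0.npz")["p"]}
def up(n,x,y,w,h,s=8):
    return cv2.resize(I[n][y:y+h,x:x+w],None,fx=s,fy=s,interpolation=cv2.INTER_CUBIC), lambda q:((np.asarray(q)+.5)/s-.5+np.array([x,y]))
# drum top : grey quads
for n,(x,y,w,h) in {"scene":(130,203,28,24),"top":(347,187,24,24)}.items():
    im,f=up(n,x,y,w,h); hsv=cv2.cvtColor(im,cv2.COLOR_RGB2HSV)
    m=((hsv[...,1]<75)&(hsv[...,2]>75)).astype(np.uint8)
    nn,lab,st,ce=cv2.connectedComponentsWithStats(m)
    big=[i for i in range(1,nn) if st[i,4]>300]
    big=sorted(big,key=lambda i:-st[i,4])[:6]
    print(n,[(f(ce[i]).round(2).tolist(),int(st[i,4])) for i in big])
    cv2.imwrite(f"pics/m_{n}.png",np.hstack([im[:,:,::-1],cv2.cvtColor(m*255,cv2.COLOR_GRAY2BGR)]))
# bar
for n,(x,y,w,h) in {"scene":(305,150,36,34),"top":(180,180,30,32)}.items():
    im,f=up(n,x,y,w,h); hsv=cv2.cvtColor(im,cv2.COLOR_RGB2HSV)
    m=((hsv[...,1]>90)&(hsv[...,0]>8)&(hsv[...,0]<32)).astype(np.uint8)
    nn,lab,st,ce=cv2.connectedComponentsWithStats(m)
    for i in range(1,nn):
        if st[i,4]>40: c=f(ce[i]);print(n,"brass",c.round(2),st[i,4],onz(n,*c,.030).round(4))
    g=cv2.cvtColor(im,cv2.COLOR_RGB2GRAY); wm=((g>115)).astype(np.uint8)
    cs,_=cv2.findContours(wm,cv2.RETR_EXTERNAL,cv2.CHAIN_APPROX_NONE)
    c=max(cs,key=cv2.contourArea); e=cv2.fitEllipse(cv2.convexHull(c)); print(n,"flange",f(e[0]),e[1],onz(n,*f(e[0]),.022).round(4))
    k=(g<60).astype(np.uint8); cs,_=cv2.findContours(k,cv2.RETR_EXTERNAL,cv2.CHAIN_APPROX_NONE)
    c=max(cs,key=cv2.contourArea); e=cv2.fitEllipse(cv2.convexHull(c)); print(n,"ring",f(e[0]),e[1],onz(n,*f(e[0]),.016).round(4))
    cv2.imwrite(f"pics/b_{n}.png",np.hstack([im[:,:,::-1],cv2.cvtColor(m*255,cv2.COLOR_GRAY2BGR),cv2.cvtColor(wm*255,cv2.COLOR_GRAY2BGR)]))
E
```

```text
scene [([145.71, 221.22], 1701), ([135.32, 218.34], 1611), ([140.56, 208.91], 1605), ([150.85, 211.79], 1561)]
top [([352.14, 198.53], 1721), ([365.91, 198.08], 1640), ([358.63, 191.57], 1588), ([359.68, 204.99], 1528), ([356.79, 209.96], 337)]
scene brass [311.79 150.87] 1872 [0.4424 0.2307 0.03  ]
scene brass [319.59 163.21] 55 [0.4979 0.2268 0.03  ]
scene brass [322.1  169.44] 738 [0.5229 0.2209 0.03  ]
scene flange [318.59294796 167.42538261] (89.46721649169922, 96.43362426757812) [0.5061 0.2194 0.022 ]
scene ring [321.0359478  168.34323502] (215.0259246826172, 250.13929748535156) [0.5089 0.2276 0.016 ]
top brass [194.85 192.38] 243 [0.5211 0.2245 0.03  ]
top brass [192.65 198.1 ] 240 [0.5008 0.231  0.03  ]
top flange [195.04924393 196.54621887] (88.94929504394531, 109.04727172851562) [0.5076 0.2245 0.022 ]
top ring [194.36457729 195.90569496] (212.1170196533203, 218.56936645507812) [0.5107 0.2282 0.016 ]
```

```bash
python3 - <<'E'
from h import *
a=cv2.imread("pics/b_top.png");b=cv2.imread("pics/b_scene.png")
w=max(a.shape[1],b.shape[1])
o=np.vstack([cv2.copyMakeBorder(x,0,0,0,w-x.shape[1],0) for x in(a,b)]);cv2.imwrite("pics/b.png",cv2.resize(o,None,fx=.9,fy=.9))
q={"scene":[(145.71,221.22),(135.32,218.34),(140.56,208.91),(150.85,211.79)],"top":[(359.68,204.99),(352.14,198.53),(358.63,191.57),(365.91,198.08)]}
c={n:np.mean(v,0) for n,v in q.items()}; print(c,tri(c["scene"],c["top"]))
z=tri(c["scene"],c["top"])[0][2]
for z in (z,.113):
  for n in q:
    P=np.array([onz(n,*p,z)[:2] for p in q[n]]); print(n,P.mean(0).round(4))
    for i,j in((0,2),(1,3)):
        d=P[i]-P[j];print("  diag",np.hypot(*d).round(4),"slot ang mod90",((np.degrees(np.arctan2(d[1],d[0]))+45)%90).round(1))
T=np.load("topX.npy");S=np.load("sceneX.npy")
print("board z",[T[v,u].round(3) for u,v in((335,190),(300,190),(338,212))])
print("drumtop z",np.median(T[192:205,353:365].reshape(-1,3),0),np.median(S[210:220,138:148].reshape(-1,3),0))
# spindle tip pixel guesses
print(tri((270+(378+.5)/7-.5,130+(172+.5)/7-.5),(155+(266.5)/7-.5,155+(278.5)/7-.5)))
# job blank notch
im=np.load("top0.npz")["p"]; hsv=cv2.cvtColor(im,cv2.COLOR_RGB2HSV)
for nm,(x0,y0,x1,y1) in dict(job=(296,118,338,156)).items():
    s=hsv[y0:y1,x0:x1]; g=((s[...,0]>35)&(s[...,0]<85)&(s[...,1]>90)).astype(np.uint8)
    for r in g[::1]: print(''.join('.#'[v] for v in r))
E
```

```text
{'scene': array([143.11 , 215.065]), 'top': array([359.09  , 198.2925])} (array([ 0.50167124, -0.32239537,  0.11250608]), np.float64(0.0009819828846243295))
scene [ 0.5014 -0.3228]
  diag 0.043 slot ang mod90 47.9
  diag 0.0423 slot ang mod90 47.6
top [ 0.5018 -0.3219]
  diag 0.0436 slot ang mod90 48.1
  diag 0.0442 slot ang mod90 48.3
scene [ 0.5017 -0.3228]
  diag 0.0429 slot ang mod90 47.9
  diag 0.0422 slot ang mod90 47.6
top [ 0.5017 -0.3218]
  diag 0.0436 slot ang mod90 48.1
  diag 0.0442 slot ang mod90 48.3
board z [array([ 0.543, -0.265,  0.02 ]), array([ 0.54 , -0.142,  0.018]), array([ 0.467, -0.275,  0.015])]
drumtop z [ 0.50489359 -0.32397924  0.10545466] [ 0.49298718 -0.32407718  0.10548984]
(array([0.50728129, 0.22375916, 0.08416433]), np.float64(0.0058065803387373355))
#########...............#.................
#########.........########################
########............######################
########.................#################
########.....................#############
########.........................#########
#######..............................#####
####
[... 628 characters left out ...]
...........#
####..........###########...............##
###..........##############.............##
###.........################............##
###........#################............##
#####.....###################..........###
#############################..........###
##############################.........###
##############################.........###
##############################........####
##############################........####
###############################.......####
#################################....#####
##########################################
##########################################
##########################################
........................#....#.###########
```

View pics/b.png

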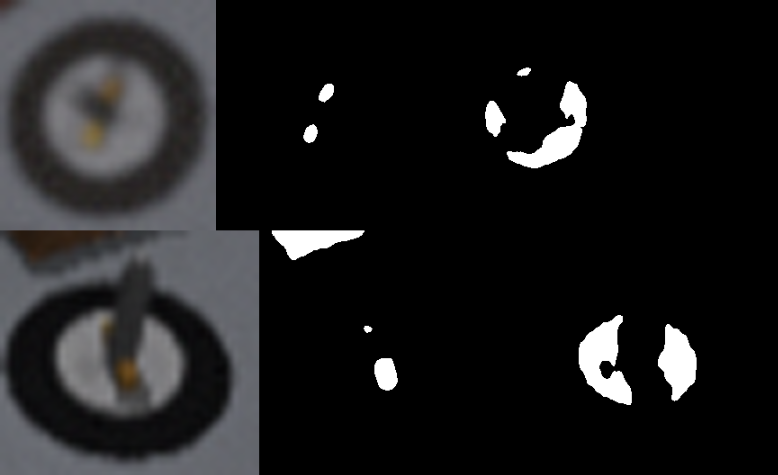

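The notch is about 21 px ≈ 74 mm wide, so the large drum is the right one. The drum is at (0.502,-0.322) with its top at z 0.1125 and its slots at 48° mod 90. I'll refine the bar angle with averaged pictures.

```bash
python3 - <<'E'
from h import *
for n,(x,y,w,h) in {"top":(180,182,30,28),"scene":(303,150,38,34)}.items():
    im=np.mean([robot.snapshot(n)[0].astype(float) for _ in range(8)],0); np.save(n+"avg.npy",im)
    c=im[y:y+h,x:x+w]; s=8
    u=cv2.resize(c,None,fx=s,fy=s,interpolation=cv2.INTER_CUBIC)
    br=np.clip(u[...,0]-u[...,2],0,None)
    v=np.clip(u,0,255).astype(np.uint8)[:,:,::-1]
    cv2.imwrite(f"pics/avg_{n}.png",np.hstack([v,cv2.cvtColor(np.clip(br*3,0,255).astype(np.uint8),cv2.COLOR_GRAY2BGR)]))
    cc=c[...,0]-c[...,2]
    print(n);
    r=cc[6:24,6:24] if n=="top" else cc[8:26,8:28]
    print(r.round(0).astype(int))
E
```

```text
top
[[ 4  4  4  3  1 -2 -2 -3 -4 -2 -1 -1  0  1  2  4  3  3]
 [ 3  4  1 -1 -3 -4 -5 -4 -3  0 -1 -3 -3 -2  0  2  4  4]
 [ 5  1  0 -2 -3 -4 -5 -3  3 10  7  1 -3 -2 -2  0  2  3]
 [ 2  0 -2 -3 -3 -4 -2  2 18 32 24  5 -2 -4 -3 -1  0  3]
 [ 1 -2 -2 -3 -2 -2  0  9 30 47 31  6 -3 -4 -3 -3 -1  1]
 [ 0 -2 -2 -3 -2 -2  1 12 31 39 18  0 -4 -4 -4 -3 -1  1]
 [-1 -3 -3 -3 -1 -1  0  5 16 17  5 -3 -4 -4 -3 -4 -2  0]
 [-2 -3 -3 -3 -3 -2  1  2  4  4 -1 -3 -3 -3 -4 -3 -2  0]
 [-2 -3 -3 -4 -3  2 11 15  6 -1 -3 -3 -3 -3 -3 -3 -2  0]
 [-2 -3 -4 -4 -1 12 33 39 16 -1 -4 -3 -3 -3 -3 -2 -2  0]
 [-1 -3 -3 -3  3 23 51 53 18 -1 -4 -3 -3 -4 -4 -3 -1  0]
 [-1 -2 -3 -3  4 24 50 46 14 -2 -4 -4 -3 -4 -4 -2  0  2]
 [ 1 -2 -3 -2  0 11 24 21  5 -4 -4 -4 -4 -4 -3 -2  1  3]
 [ 4  0 -2 -3 -2 -2  2  2 -2 -4 -4 -3 -4 -4 -2  0  2  4]
 [ 4  3  0 -2 -3 -5 -4 -4 -4 -4 -4 -4 -3 -2  0  2  4  3]
 [ 5  3  3  0 -2 -2 -3 -3 -4 -4 -2 -2 -1  1  2  4  4  3]
 [ 5  6  5  3  1  0 -1 -1 -2 -1 -1  0  2  4  3  4  4  3]
 [ 4  4  3  4  4  3  3  2  2  1  4  4  3  5  4  3  3  2]]
scene
[[-6 -5 -4 -3 -2 -2 -1 -2 -2 -2 -1  0 -1 -1 -1 -4 -6 -6 -8 -8]

[... 371 characters left out ...]
-1 -2]
 [-1 -1 -1 -2 -1 -1 -1 -1  8  2 -1 -1 -1 -2 -2 -1 -1 -2 -1 -1]
 [-1 -1 -1 -1  0 -2 -2 -2  1 -1 -1  0  0 -2 -2 -2 -2 -2 -1 -1]
 [ 0 -1 -2 -1 -1 -1 -1 -1 -2 -1  8 12  9 -2 -3 -3 -2 -1 -1 -1]
 [-2 -1 -2 -1 -1 -1 -1 -1 -2  0 31 50 42  0 -3 -3 -3 -2 -1 -1]
 [-1 -1 -1 -2 -1 -1 -1 -1 -2  0 44 70 62  8 -3 -3 -3 -2 -2 -2]
 [-1 -2 -1 -1 -1 -1 -1 -1 -2 -2 33 62 56 13 -2 -4 -3 -1 -1 -1]
 [-2 -1 -1 -1 -1 -2 -1 -1 -2 -2 17 45 37 11 -1 -3 -3 -2 -1 -1]
 [-1 -1 -1  0 -1 -2 -2 -2 -2 -2  4 12 11  3 -2 -3 -3 -2 -1 -1]
 [-2 -2  0 -1  0 -1 -1 -1 -1 -1 -1 -1 -1 -1 -2 -3 -2 -1 -2 -1]
 [-1 -2 -1 -1 -2  0  0 -1 -1 -2 -2 -2 -1 -1 -2 -1 -2 -1 -1 -1]
 [-1 -1 -2 -2 -1  0  0 -1 -1 -1 -2 -1 -1  0 -1 -1 -1 -1 -1 -2]]
```

View pics/avg_top.png

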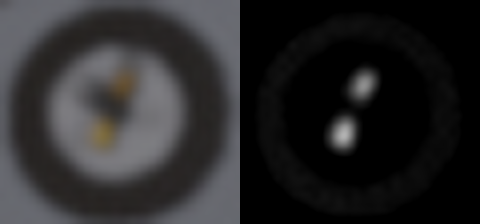

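View pics/avg_scene.png

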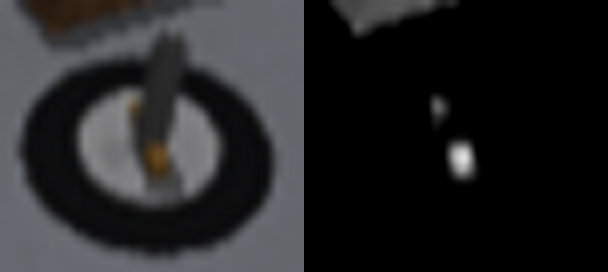

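```bash
python3 - <<'E'
from h import *
im=np.load("topavg.npy");sc=np.load("sceneavg.npy")
def cen(im,x0,x1,y0,y1):
    w=np.clip(im[y0:y1,x0:x1,0]-im[y0:y1,x0:x1,2]-3,0,None);v,u=np.mgrid[y0:y1,x0:x1];return np.array([(w*u).sum(),(w*v).sum()])/w.sum()
def ang(n,a,b):
    A,B=onz(n,*a,.03),onz(n,*b,.03);d=A-B;return np.degrees(np.arctan2(d[1],d[0])).round(1),A.round(4),B.round(4),((A+B)/2).round(4),np.hypot(*d[:2]).round(4)
a,b=cen(im,192,198,189,195),cen(im,188,197,196,203)
print("top cent",a,b,ang("top",a,b)); 
# line fit over all brass pixels, weighted covariance
P=[];W=[]
for y in range(188,203):
    for x in range(189,199):
        w=im[y,x,0]-im[y,x,2]-3
        if w>0:P.append(onz("top",x,y,.03)[:2]);W.append(w)
P=np.array(P);C_=np.cov(P.T,aweights=W);e=np.linalg.eigh(C_)[1][:,1];print("pca",np.degrees(np.arctan2(e[1],e[0])),np.average(P,axis=0,weights=W))
print("top ends",ang("top",cen(im,192,198,188,191),cen(im,188,197,199,203)))
c,d=cen(sc,317,323,160,167),cen(sc,319,327,166,175)
print("scene",c,d,ang("scene",d,c))
for t in (-12,-16,-20):
  k=np.array([.5105,.228,.03]);dd=17*np.array([np.cos(np.radians(t)),np.sin(np.radians(t)),0])/1000
  print(t,proj("scene",k+dd),proj("scene",k-dd),proj("top",k+dd),proj("top",k-dd))
for n,I in(("top",im),("scene",sc)):
    g=I.mean(2)[150:215] if n=="top" else I.mean(2)[140:200]
    y0=150 if n=="top" else 140
    m=np.zeros(I.shape[:2],np.uint8); x0,x1=(175,215) if n=="top" else (296,348)
    for s in (1,):
        u=cv2.resize(g[:,x0:x1].astype(np.float32),None,fx=8,fy=8,interpolation=cv2.INTER_CUBIC)
        k=(u<(72 if n=="top" else 55)).astype(np.uint8)
        cs,_=cv2.findContours(k,cv2.RETR_EXTERNAL,cv2.CHAIN_APPROX_NONE)
        q=max(cs,key=cv2.contourArea);e=cv2.fitEllipse(q);ctr=(np.array(e[0])+.5)/8-.5+[x0,y0]
        print(n,"ring",ctr,np.array(e[1])/8,onz(n,*ctr,.016),onz(n,*ctr,.018))
E
```

```text
top cent [194.88143269 192.19761219] [192.44097327 198.20516672] (np.float64(-18.9), array([0.5218, 0.2244, 0.03  ]), array([0.5004, 0.2317, 0.03  ]), array([0.5111, 0.2281, 0.03  ]), np.float64(0.0225))
pca 161.16096524883528 [0.50944223 0.22861942]
top ends (np.float64(-14.8), array([0.5296, 0.2232, 0.03  ]), array([0.4966, 0.2319, 0.03  ]), array([0.5131, 0.2276, 0.03  ]), np.float64(0.034))
scene [319.34534161 163.0484472 ] [322.22144877 169.43702415] (np.float64(-11.2), array([0.523 , 0.2213, 0.03  ]), array([0.4969, 0.2265, 0.03  ]), array([0.51  , 0.2239, 0.03  ]), np.float64(0.0266))
-12 [323.78267745 170.01142381] [320.2305606  161.82948475] [194.95164843 190.67661206] [192.38126779 200.08080104]
-16 [323.41643695 170.07286353] [320.59111089 161.76989532] [195.27634777 190.76570932] [192.05525676 199.99079227]
-20 [323.04313699 170.11374671] [320.95837031 161.73020579] [195.59327391 190.87719049] [191.73716583 199.87822346]
top ring [194.35781288 195.88383865] [27.07944679 27.95182037] [0.51079491 0.22826676 0.016     ] [0.51050227 0.22787138 0.018     ]
scene ring [321.02960968 168.71455002] [25.15778732 31.10557747] [0.51014169 0.22682986 0.016     ] [0.51140026 0.22577232 0.018     ]
```

Centre is (0.5105, 0.2275) and the bar is at about -17°. The turn from pick to place is therefore about +25°. Moving to the drum now.

Call:
{"fn": "move_arm", "kwargs": {
  "increments": [
    [[1,-0.4,-0.4,0,0,0,0],[1,-0.8,-0.8,0,0,0,0],[1,-0.98,-1,0,0,0,0],[1,-0.98,-1,0,0,0,0]]
  ]
}}

```text
time: 1.23
tool_pos: [0.2871, 0.3574, 0.4049]
ee_rot: [-3.141, 0.002, 2.682]
wrist_force: [0.6, 0.4, 1.1]
width: 0.0939
```

Call:
{"fn": "move_arm", "kwargs": {
  "increments": [
    [[1,-0.28,-0.28,0,0,0,0],[1,-0.56,-0.56,0,0,0,0],[1,-0.84,-0.84,0,0,0,0],[1,-0.98,-1,0,0,0,0]]
  ]
}}

```text
time: 1.57
tool_pos: [0.3307, 0.2249, 0.4049]
ee_rot: [-3.141, 0.002, 2.682]
wrist_force: [-0.4, 0.1, -0.6]
width: 0.0939
```

Call:
{"fn": "move_arm", "kwargs": {
  "increments": [
    [[1,-0.28,-0.28,0,0,0,0],[1,-0.56,-0.56,0,0,0,0],[1,-0.84,-0.84,0,0,0,0],[1,-0.98,-1,0,0,0,0]]
  ]
}}

```text
time: 1.9
tool_pos: [0.3746, 0.0918, 0.4049]
ee_rot: [-3.141, 0.002, 2.682]
wrist_force: [-0.6, -0.2, 1.1]
width: 0.094
```

Call:
{"fn": "move_arm", "kwargs": {
  "increments": [
    [[1,-0.28,-0.28,0,0,0,0],[1,-0.56,-0.56,0,0,0,0],[1,-0.84,-0.84,0,0,0,0],[1,-0.98,-1,0,0,0,0]]
  ]
}}

```text
time: 2.23
tool_pos: [0.4185, -0.0415, 0.4047]
ee_rot: [-3.141, 0.001, 2.682]
wrist_force: [0.1, -0.8, -0.7]
width: 0.0942
```

Call:
{"fn": "move_arm", "kwargs": {
  "increments": [
    [[1,-0.28,-0.28,0,0,0,0],[1,-0.56,-0.56,0,0,0,0],[1,-0.84,-0.84,0,0,0,0],[1,-0.98,-1,0,0,0,0]]
  ]
}}

```text
time: 2.57
tool_pos: [0.4624, -0.1747, 0.4043]
ee_rot: [-3.141, 0.001, 2.682]
wrist_force: [0.0, 0.2, -0.1]
width: 0.0937
```

Call:
{"fn": "move_arm", "kwargs": {
  "increments": [
    [[1,-0.28,-0.28,0,0,0,0],[1,-0.56,-0.56,0,0,0,0],[1,-0.84,-0.84,0,0,0,0],[1,-0.98,-1,0,0,0,0],[1,-0.98,-1,0,0,0,0],[1,-0.98,-1,0,0,0,0]]
  ]
}}

```text
time: 3.07
tool_pos: [0.5057, -0.3051, 0.4038]
ee_rot: [3.141, -0.002, 2.683]
wrist_force: [-0.2, 0.6, -0.3]
width: 0.0939
```

Call:
{"fn": "move_arm", "kwargs": {
  "increments": [
    [[1,-0.04,-0.172,0,0,0,0],[1,-0.04,-0.172,0.35,0,0,0],[1,-0.04,-0.172,0.7,0,0,0],[1,-0.04,-0.172,0.7,0,0,0],[1,-0.04,-0.172,0.7,0,0,0]]
  ]
}}

```text
time: 3.48
tool_pos: [0.5011, -0.3197, 0.3328]
ee_rot: [3.14, -0.006, 2.686]
wrist_force: [-0.2, 0.2, 0.7]
width: 0.0943
```

```bash
python3 - <<'E'
from h import *
ims=[]
for n,(x,y,w,h) in {"scene":(115,130,110,110),"top":(310,150,110,110)}.items():
    p=robot.snapshot(n)[0]; ims.append(cv2.resize(p[y:y+h,x:x+w,::-1],(390,390)))
cv2.imwrite("pics/above.png",np.hstack(ims)); print(robot.get_obs()["tool_pos"])
E
```

```text
[ 0.50213213 -0.32073056  0.33739408]
```

View pics/above.png

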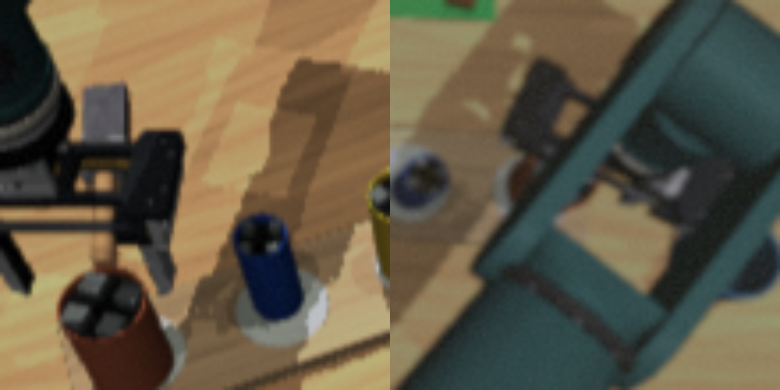

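The fingers straddle the red drum top (scene crop around (100,300)) with clear gaps. Descending.

Call:
{"fn": "move_arm", "kwargs": {
  "increments": [
    [[1,0,-0.015,0.2,0,0,0],[1,0,-0.015,0.4,0,0,0],[1,0,-0.015,0.6,0,0,0],[1,0,-0.015,0.72,0,0,0],[1,0,-0.015,0.72,0,0,0],[1,0,-0.015,0.72,0,0,0]]
  ]
}}

```text
time: 4.08
tool_pos: [0.5015, -0.3229, 0.2642]
ee_rot: [-3.141, 0.002, 2.685]
wrist_force: [0.3, -0.0, 0.0]
width: 0.0941
```

Call:
{"fn": "move_arm", "kwargs": {
  "increments": [
    [[0.8,0,0,0,0,0,0],[0.7,0,0,0,0,0,0],[0.5,0,0,0,0,0,0],[0.5,0,0,0,0,0,0],[0.5,0,0,0,0,0,0],[0.5,0,0,0,0,0,0]]
  ]
}}

```text
time: 4.58
tool_pos: [0.5013, -0.3226, 0.2634]
ee_rot: [3.141, 0.001, 2.685]
wrist_force: [1.2, 1.1, 2.6]
width: 0.0632
```

Call:
{"fn": "move_arm", "kwargs": {
  "increments": [
    [[0.2,0,0,0,0,0,0],[0.2,0,0,0,0,0,0],[0.2,0,0,-0.1,0,0,0],[0.2,0,0,-0.3,0,0,0],[0.2,0,0,-0.6,0,0,0],[0.2,0,0,-0.9,0,0,0],[0.2,0,0,-1,0,0,0],[0.2,0,0,-1,0,0,0]]
  ]
}}

```text
time: 5.25
tool_pos: [0.5012, -0.3233, 0.3662]
ee_rot: [-3.14, 0.006, 2.685]
wrist_force: [-0.2, -0.1, -3.4]
width: 0.0636
```

Call:
{"fn": "move_arm", "kwargs": {
  "increments": [
    [[0.2,0,0,-0.2,0,0,0],[0.2,0,0,-0.4,0,0,0],[0.2,0.12,0.25,-0.45,0,0,0],[0.2,0.24,0.5,-0.45,0,0,0],[0.2,0.36,0.75,-0.45,0,0,0],[0.2,0.47,1,-0.45,0,0,0]]
  ]
}}

```text
time: 5.75
tool_pos: [0.5025, -0.2114, 0.4045]
ee_rot: [-3.142, -0.005, 2.684]
wrist_force: [0.8, -0.2, -2.8]
width: 0.0637
```

Call:
{"fn": "move_arm", "kwargs": {
  "increments": [
    [[0.2,0.12,0.25,0,0,0,0],[0.2,0.24,0.5,0,0,0,0],[0.2,0.36,0.75,0,0,0,0],[0.2,0.47,1,0,0,0,0]]
  ]
}}

```text
time: 6.08
tool_pos: [0.5043, -0.1006, 0.4045]
ee_rot: [-3.14, -0.005, 2.684]
wrist_force: [0.3, 0.0, -3.4]
width: 0.0631
```

Call:
{"fn": "move_arm", "kwargs": {
  "increments": [
    [[0.2,0.12,0.25,0,0,0,0],[0.2,0.24,0.5,0,0,0,0],[0.2,0.36,0.75,0,0,0,0],[0.2,0.47,1,0,0,0,0]]
  ]
}}

```text
time: 6.42
tool_pos: [0.5063, 0.0099, 0.4045]
ee_rot: [-3.139, -0.005, 2.685]
wrist_force: [0.8, -0.3, -2.8]
width: 0.0634
```

Call:
{"fn": "move_arm", "kwargs": {
  "increments": [
    [[0.2,0.12,0.25,0,0,0,0],[0.2,0.24,0.5,0,0,0,0],[0.2,0.36,0.75,0,0,0,0],[0.2,0.47,1,0,0,0,0]]
  ]
}}

```text
time: 6.75
tool_pos: [0.5082, 0.1204, 0.4045]
ee_rot: [-3.138, -0.004, 2.685]
wrist_force: [-0.0, -0.3, -2.9]
width: 0.0632
```

Call:
{"fn": "move_arm", "kwargs": {
  "increments": [
    [[0.2,0.12,0.25,0,0,0,-0.06],[0.2,0.24,0.5,0,0,0,-0.12],[0.2,0.36,0.75,0,0,0,-0.18],[0.2,0.47,1,0,0,0,-0.24],[0.2,0.47,1,0,0,0,-0.278],[0.2,0.47,1,0,0,0,-0.278],[0.2,0.47,1,0,0,0,-0.278],[0.2,0.47,1,0,0,0,-0.278]]
  ]
}}

```text
time: 7.42
tool_pos: [0.5106, 0.229, 0.406]
ee_rot: [-3.14, -0.003, 3.119]
wrist_force: [0.5, -0.2, -2.7]
width: 0.0633
```

```bash
python3 - <<'E'
from h import *
ims=[]
for n,(x,y,w,h) in {"scene":(260,80,120,120),"top":(140,140,120,120)}.items():
    p=robot.snapshot(n)[0]; np.save(n+"c.npy",p);ims.append(cv2.resize(p[y:y+h,x:x+w,::-1],(400,400)))
cv2.imwrite("pics/over.png",np.hstack(ims)); o=robot.get_obs();print(o["tool_pos"],o["ee_rot"],o["wrist_force"])
E
```

```text
[0.51074437 0.22874918 0.40697597] [-3.14098955e+00 -1.02388895e-03  3.11924179e+00] [ 0.01173606 -0.2484007  -3.32393184]
```

View pics/over.png

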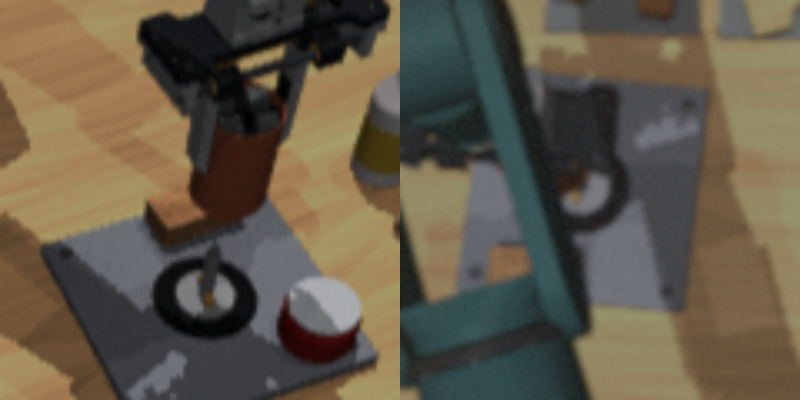

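```bash
python3 - <<'E'
from h import *
p=np.load("scenec.npy");hsv=cv2.cvtColor(p,cv2.COLOR_RGB2HSV)
m=(((hsv[...,0]<9)|(hsv[...,0]>172))&(hsv[...,1]>110)).astype(np.uint8)
m[:,:315]=0;m[:100]=0;m[150:]=0;m[:,350:]=0
for y in range(112,146,3):
    xs=np.flatnonzero(m[y]); 
    if len(xs): print(y,xs.min(),xs.max(),(xs.min()+xs.max())/2)
th=np.linspace(0,2*np.pi,73)
B=[proj("scene",[.5107+.033*np.cos(t),.2287+.033*np.sin(t),.162]) for t in th]
T=[proj("scene",[.5107+.033*np.cos(t),.2287+.033*np.sin(t),.257]) for t in th]
H=cv2.convexHull(np.array(B+T,np.float32)); k=np.zeros((384*8,512*8),np.uint8);cv2.fillPoly(k,[np.int32((H+.5)*8)],1)
for y in range(112,146,3):
    xs=np.flatnonzero(k[y*8+4])/8-.5;print(y,xs.min(),xs.max(),(xs.min()+xs.max())/2) if len(xs) else None
E
```

```text
112 343 344 343.5
115 344 345 344.5
118 325 344 334.5
121 324 343 333.5
124 324 339 331.5
127 325 341 333.0
130 322 338 330.0
133 319 339 329.0
136 319 338 328.5
139 318 338 328.0
142 321 335 328.0
112 320.75 346.25 333.5
115 320.25 345.875 333.0625
118 319.75 345.125 332.4375
121 319.25 344.375 331.8125
124 318.75 343.625 331.1875
127 318.125 342.875 330.5
130 317.625 342.125 329.875
133 317.125 341.375 329.25
136 316.625 340.625 328.625
139 317.5 339.875 328.6875
142 320.0 338.25 329.125
145 326.5 332.25 329.375
```

Call:
{"fn": "move_arm", "kwargs": {
  "increments": [
    [[0.2,0,-0.01,0.2,0,0,0],[0.2,0,-0.01,0.4,0,0,0],[0.2,0,-0.01,0.6,0,0,0],[0.2,0,-0.01,0.7,0,0,0],[0.2,0,-0.01,0.8,0,0,0],[0.2,0,-0.01,0.8,0,0,0]]
  ]
}}

```text
time: 8.02
tool_pos: [0.5103, 0.2281, 0.3255]
ee_rot: [-3.14, -0.004, 3.121]
wrist_force: [-0.5, -0.7, -3.4]
width: 0.0634
```

Call:
{"fn": "move_arm", "kwargs": {
  "increments": [
    [[0.2,0,0,0.08,0,0,0],[0.2,0,0,0.16,0,0,0],[0.2,0,0,0.24,0,0,0],[0.2,0,0,0.32,0,0,0],[0.2,0,0,0.4,0,0,0],[0.2,0,0,0.4,0,0,0]]
  ]
}}

```text
time: 8.52
tool_pos: [0.51, 0.2285, 0.2852]
ee_rot: [-3.14, -0.004, 3.122]
wrist_force: [-0.3, 0.4, -4.0]
width: 0.0635
```

Call:
{"fn": "move_arm", "kwargs": {
  "increments": [
    [[0.2,0,0,0.04,0,0,0],[0.2,0,0,0.08,0,0,0],[0.2,0,0,0.11,0,0,0],[0.2,0,0,0.13,0,0,0],[0.2,0,0,0.13,0,0,0]]
  ]
}}

```text
time: 8.93
tool_pos: [0.5105, 0.2286, 0.2742]
ee_rot: [-3.141, -0.001, 3.122]
wrist_force: [-0.2, 0.6, -3.3]
width: 0.0636
```

Call:
{"fn": "move_arm", "kwargs": {
  "increments": [
    [[0.2,0,0,0.02,0,0,0],[0.2,0,0,0.03,0,0,0],[0.2,0,0,0.04,0,0,0],[0.2,0,0,0.04,0,0,0]]
  ]
}}

```text
time: 9.27
tool_pos: [0.5106, 0.2286, 0.2705]
ee_rot: [-3.142, -0.0, 3.121]
wrist_force: [-0.2, -0.4, -2.6]
width: 0.0633
```

Call:
{"fn": "move_arm", "kwargs": {
  "increments": [
    [[0.2,0,0,0.02,0,0,0],[0.2,0,0,0.03,0,0,0],[0.2,0,0,0.03,0,0,0],[0.2,0,0,0.03,0,0,0]]
  ]
}}

```text
time: 9.6
tool_pos: [0.5106, 0.2286, 0.2676]
ee_rot: [3.142, -0.0, 3.121]
wrist_force: [-0.1, 0.5, -2.0]
width: 0.0634
```

Call:
{"fn": "move_arm", "kwargs": {
  "increments": [
    [[0.2,0,0,0.01,0,0,0],[0.2,0,0,0.02,0,0,0],[0.2,0,0,0.03,0,0,0],[0.2,0,0,0.03,0,0,0]]
  ]
}}

```text
time: 9.93
tool_pos: [0.5106, 0.2287, 0.2673]
ee_rot: [3.141, 0.001, 3.122]
wrist_force: [-4.8, -0.6, 8.2]
width: 0.0636
```

Contact is at TCP z 0.2673, which matches the fully seated prediction of 0.2674. On top of the bar it would be 0.2754. I'll ease the load off and open.

Call:
{"fn": "move_arm", "kwargs": {
  "increments": [
    [[0.2,0,0,-0.02,0,0,0],[0.2,0,0,-0.02,0,0,0],[0.75,0,0,-0.02,0,0,0],[0.85,0,0,-0.02,0,0,0],[1,0,0,-0.02,0,0,0],[1,0,0,-0.02,0,0,0],[1,0,0,-0.02,0,0,0]]
  ]
}}

```text
time: 10.52
tool_pos: [0.5107, 0.2286, 0.2666]
ee_rot: [3.142, -0.0, 3.122]
wrist_force: [0.0, 0.0, 0.3]
width: 0.0923
```

Call:
{"fn": "move_arm", "kwargs": {
  "increments": [
    [[1,0,0,-0.2,0,0,0],[1,0,0,-0.4,0,0,0],[1,0,0,-0.7,0,0,0],[1,0,0,-1,0,0,0],[1,0,0,-1,0,0,0]]
  ]
}}

```text
time: 10.93
tool_pos: [0.5116, 0.229, 0.3743]
ee_rot: [3.137, 0.012, 3.121]
wrist_force: [1.2, 0.3, 1.3]
width: 0.0942
```

Call:
{"fn": "move_arm", "kwargs": {
  "increments": [
    [[1,0,0,-0.3,0,0,0],[1,0.3,-0.3,-0.5,0,0,0],[1,0.6,-0.6,-0.5,0,0,0],[1,0.9,-0.9,-0.5,0,0,0],[1,1,-1,-0.5,0,0,0]]
  ]
}}

```text
time: 11.35
tool_pos: [0.4063, 0.129, 0.4169]
ee_rot: [-3.141, 0.0, 3.121]
wrist_force: [0.6, 1.1, 0.5]
width: 0.094
```

Call:
{"fn": "move_arm", "kwargs": {
  "increments": [
    [[1,0.1,-0.4,0,0,0,0],[1,0.1,-0.7,0,0,0,0],[1,0.1,-1,0,0,0,0],[1,0.1,-1,0,0,0,0],[1,0.1,-1,0,0,0,0]]
  ]
}}

```text
time: 11.77
tool_pos: [0.3965, 0.0298, 0.4163]
ee_rot: [3.141, 0.0, 3.118]
wrist_force: [0.6, 0.1, -0.0]
width: 0.0938
```

```bash
python3 - <<'E'
from h import *
ims=[]
for n,(x,y,w,h) in {"scene":(260,90,120,120),"top":(140,140,120,120)}.items():
    p=robot.snapshot(n)[0]; np.save(n+"f.npy",p);cv2.imwrite(f"pics/full_{n}.png",p[:,:,::-1]);ims.append(cv2.resize(p[y:y+h,x:x+w,::-1],(400,400),interpolation=cv2.INTER_CUBIC))
cv2.imwrite("pics/fin.png",np.hstack(ims)); o=robot.get_obs();print(o["tool_pos"],o["time"])
E
```

```text
[0.39667114 0.03124386 0.41635632] 11.8667
```

View pics/fin.png

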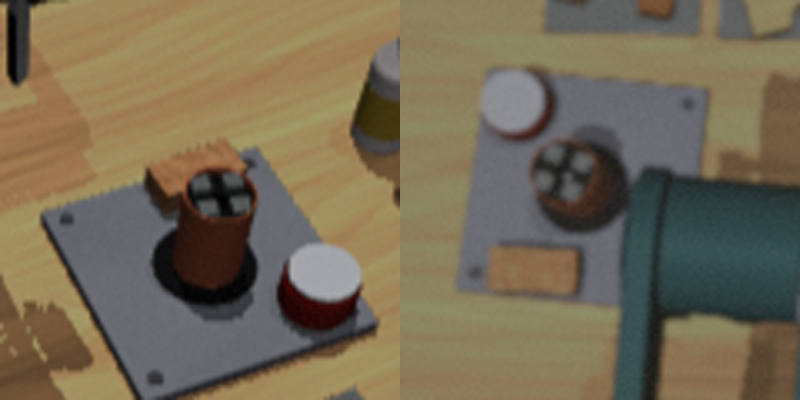

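View pics/full_scene.png

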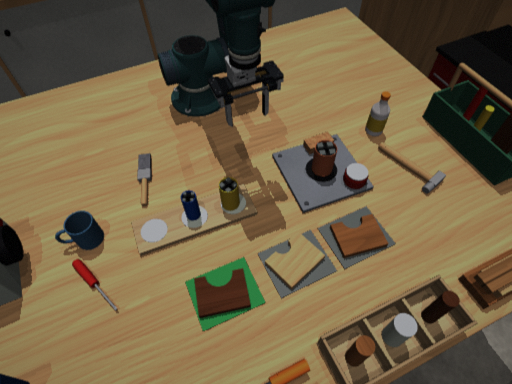

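Everything else is undisturbed and the drum is upright on the spindle. I'll check the drum-top height by triangulation before handing in.

```bash
python3 - <<'E'
from h import *
c={}
for n,(x,y,w,h) in {"scene":(314,138,26,20),"top":(178,180,28,24)}.items():
    im=np.mean([robot.snapshot(n)[0].astype(float) for _ in range(4)],0)[y:y+h,x:x+w].astype(np.uint8)
    im=cv2.resize(im,None,fx=8,fy=8,interpolation=cv2.INTER_CUBIC);hsv=cv2.cvtColor(im,cv2.COLOR_RGB2HSV)
    m=((hsv[...,1]<70)&(hsv[...,2]>80)).astype(np.uint8)
    nn,l,st,ce=cv2.connectedComponentsWithStats(m)
    b=[(((ce[i]+.5)/8-.5+[x,y]).round(2).tolist(),int(st[i,4])) for i in range(1,nn) if st[i,4]>200]
    print(n,b); cv2.imwrite(f"pics/q_{n}.png",np.hstack([im[:,:,::-1],cv2.cvtColor(m*255,cv2.COLOR_GRAY2BGR)]))
for z in(.117,.125): print(z,proj("scene",[.5106,.228,z]),proj("top",[.5106,.228,z]))
E
```

```text
scene [([337.49, 146.98], 4834), ([329.47, 143.12], 830), ([319.87, 144.43], 703), ([331.84, 150.71], 855), ([321.95, 151.94], 875)]
top [([182.21, 188.9], 9069), ([204.44, 181.59], 631), ([194.57, 188.06], 1442), ([190.89, 196.6], 1707)]
0.117 [325.92936776 147.29899279] [188.53469184 191.27436666]
0.125 [326.31609179 145.46342853] [188.02274033 190.86918111]
```

```bash
python3 -c "
from bench import robot
print(robot.close_job(), robot.get_obs()['time'])"
```

```text
the job is handed in; nothing more can be done
the job is handed in; nothing more can be done
```

The large red drum is on the sander spindle, sitting fully down on the flange, and the job is handed in (about 12.3 s on the clock when I handed it in).

- **Choice of drum:** the blank on the green mat is the dark one. I measured its notch at about 74 mm wide, so it takes the 66 mm drum.
- **Placing:** I turned the drum 25° to match the drive bar at about -17° and lowered it onto the spindle. It met no resistance at bar height and made contact at arm height 0.2673 m; I had predicted 0.2674 m for fully seated and 0.2754 m for resting on the bar. I eased the load off before opening the gripper.
- **Last checks:** after backing away, the drum top in the scene camera was at pixel (325.8, 147.6). The prediction was (325.9, 147.3) if seated and (326.3, 145.5) if 8 mm high, so it is seated. It stands upright, and the other drums, the blanks and everything else in view look unmoved.
- **Checks that disagreed or fell short:**
  - The two cameras gave bar angles from -11° to -19°, so I used about -17°, and the drum went home without any searching.
  - The gripper read 63.5 mm across the 66 mm drum.
  - In the last top view the colour mask separated only part of the drum's end face, so the final height check rests on the scene camera.

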